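# Hold a microscope stage plate in the checking square

## Task

Slide the black microscope stage plate straight up out of the wooden slotted rack, stand it on its bottom edge on the steel base of the checking square, near the middle of the blue fence's width, and press it diagonally into the corner so that its bottom edge lies flat on the base and its end edge lies flush against the fence, the plate upright and square to the fence. Finish while still holding it there, pressing it firmly against base and fence together so that its squareness can be checked; do not let go. Leave the other plates in the rack and the loose things on the table where they are.

Things in the scene. Friction and masses are not known exactly. Their poses are not given: they have to be found in the camera images.
- plate_center (a point): centre of the black microscope stage plate: loose metal plate, about 0.23 kg, upright in any one of the rack's three grooves. 8 mm thick along x, 110 mm long along y (level), 105 mm high along z (up). Its top 48 mm is solid and is the place to grip; below is a 40 x 24 mm window and, on the +x face, two flat clips 1 mm proud. Either end may go to the fence
- stage_plate: the same black plate; origin at the centre of its bottom edge, 52.5 mm below plate_center. At the start the bottom edge is 10 mm and the top edge 115 mm above the table, 47 mm higher than the tops of the other two plates
- rack: fixed wooden rack, 185 mm along x, 150 along y, 48 high; origin at the centre of its underside. Three upright grooves at x = -55, 0, +55 mm, open at the top, hold plates by their two ends: each 11 mm wide, floor 10 mm above the table, ends at y = +-59 mm. The grooved cheeks begin at y = +-47 mm; plates stand free between them
- white_plate: loose white plastic plate in another groove of the rack, 8 x 110 x 58 mm high, origin at the centre of its bottom edge; to be left alone
- blue_plate: loose blue plastic plate in another groove of the rack, 8 x 110 x 58 mm high, origin at the centre of its bottom edge; to be left alone
- corner (a point): inner corner of the fixed checking square, where the fence's face meets the base's top, mid-way along the fence's width, 20 mm above the table. y points level into the fence (normal to its face), x along the face, z up. Seated, the plate's centre is at x 0, y -55, z +52.5 mm in this frame, its y axis along this y either way round. Base and fence are rigid
- ledge: the steel base of the checking square, fixed: a slab 90 mm along x, 190 mm along y, its flat top 20 mm above the table, reaching from 20 mm behind the fence's face to 170 mm in front of it
- fence: the blue upright fence at the +y end of the base, fixed: 60 mm wide along x, 20 mm thick, 95 mm high above the base's top (115 mm above the table)
- objective: loose microscope objective standing on the table between rack and square, 26 mm across, 40 mm high; origin at the centre of its underside; to be left alone
- stain_bottle: loose amber bottle standing on the table between rack and square, 32 mm across, 70 mm high; origin at the centre of its underside; to be left alone
- petri_dish: loose closed petri dish, 90 mm across, 14 mm high, on the far part of the table; to be left alone

How it is judged:
By the outcome, as a careful person would: the job done as asked, in the order asked, and still so for the second after the job is handed in, while the arm keeps its last pose, push and grip.
It also fails if it takes over 53 s, if anything falls off the work surface, if the arm or the gripper's body presses on something with over 40 N, if the wrist force passes 120 N, or if a joint passes its speed limit or range.

## Robot

A 7-joint arm with a two-finger parallel gripper is mounted at the origin on the work surface. World frame = base frame: x ahead of the robot, y to its left, z up, the work surface at z = 0. Lengths are in m, angles in rad, forces in N, time in s.
With the tool pointing down it reaches from about 0.4 to 0.9 m from the base axis. Payload 5.6 kg.
Tool frame: the origin (TCP) lies midway between the tips of the shut fingers; the grasp point (between the pads) lies 19 mm behind it; y points along the fingers, z is the direction in which the jaws open and shut, and the axes are right-handed (so a half turn about y gives the same grasp; the last joint's range is limited). The gripper opens to 92 mm and grips with 3 to 60 N. Pads are 20 mm wide; open, the fingers measure 128 mm over their backs; the gripper's body (75 mm by 189 mm) begins 69 mm behind the grasp point.
Start: joints at [1.121, 0.468, -0.012, 1.603, 0.006, 1.071, -0.056], TCP at [0.257, -0.597, 0.215] pointing down, gripper open.
Joint ranges: [-2.53, 2.53], [-0.31, 2.02], [-1.57, 1.55], [0.28, 2.44], [-1.29, 4.43], [0.15, 1.84], [-2.92, 2.92]. Speed limits (rad/s): [2.57, 2.57, 3.14, 3.14, 3.14, 3.14, 3.14].

## Interface

Orientations are given as a 3x3 rotation matrix whose columns are the frame's x, y, z axes.
In Python, from station import env, effector, solver, viewer, workorder, search_frame, tip_of gives the robot as it stands. Calls block until the motion is done:
- env.reach(position, orientation): joint-space move of the TCP to a pose.
- env.movel(position, frame=None, rate=0.15): straight line of the TCP; frame=None keeps the orientation; rate is the mean speed in m/s.
- env.goto_joints(angles): joint-space move.
- effector.release() and effector.grasp(squeeze=None): open the fingers fully, or close them until they stop; squeeze is the grip in N (None keeps the last).
- env.pause(seconds).
- solver.inverse_kinematics(position, orientation): joint angles nearest the present ones, or None.
- env.sense(): the state.
- viewer.read_camera(name): name is "scene" or "top" or "wrist"; returns (picture, depth): 420x560x3 uint8, red, green, blue; 420x560 float32, m along the optical axis (not along the pixel's ray), 0 where there is no reading.
- viewer.camera_info(name): a dict with "intrinsics" (3x3 intrinsics, pixels), "eye" and "rotation" of the camera in the world; the wrist camera has in their place "T_tool_cam" (4x4, takes a point from camera to tool coordinates, whose origin is the TCP and whose axes are the tool frame's). Camera axes: x right, y up, looking along -z (the intrinsics and any distortion apply to the point x, -y, -z); pixel columns grow to the right and rows downward; lengths in m; the calibration is good to about 2 mm. A picture is of the moment at which its call begins: read the wrist's pose just before it. camera_info takes no time and is no camera call.
A pose or a line that the arm cannot do raises env.PlanningError and nothing moves.
- workorder.finish_job(): hands the job in, once; it reports no verdict.
Trained networks look in the newest picture that a camera, given by its name, has taken for a name from the list of things; names that differ only in an ending like _2 or _b are one class to them, and where a whole thing is asked for, a point or a joint stands for the part that bears it (a point fixed in the world has none). Each returns a list of dicts, best first, with "score" (0 to 1); they miss things now and then, are a little off and sometimes report something else, mostly with a low value. They report only what shows in the picture. A call takes as long as a camera call.
- search_frame(camera, name): "at" ([x, y, z] in m, in world coordinates, good to about 4 mm: the middle of the surface that is visible of it).
- tip_of(camera, name): "at" ([x, y, z] in m, in world coordinates, good to about 4 mm: a listed point, or the origin of a listed thing).
The state is a dict: "t": time; "joint_positions": joint angles; "joint_velocities": joint speeds; "tau": joint torques, N m; "ee_pos": TCP position; "tcp_rot": TCP orientation; "wrist_force": force on the tool from outside, world axes, zero at the start; "moment": the same for the moment, N m; "gripper_width": finger opening in m.
Only numpy, scipy, OpenCV 4.12 (cv2) and the standard library are available. Lean on these libraries where they do the work, as an engineer would, in place of code of your own. Each camera call takes 0.05 s, during which the arm holds its last target.

## Working session

There is one attempt and no reset: what is moved stays moved. The work goes in short steps, each a Python script; the robot and the scene stay as the last script left them, time stands still between calls to the robot, and variables do not carry over. Pictures are saved under pics/ and viewed, and the job is handed in when it is done.

```bash
mkdir -p pics; ls
python3 - <<'E'
from station import env, effector, solver, viewer, workorder, search_frame, tip_of
import cv2,numpy as np
s=env.sense(); print(s['t'],s['ee_pos'],s['tcp_rot'],s['wrist_force'],s['gripper_width'])
for c in ("scene","top"):
    p,d=viewer.read_camera(c); cv2.imwrite(f"pics/{c}0.png",p[:,:,::-1]); np.savez(f"pics/{c}0.npz",p=p,d=d)
    print(viewer.camera_info(c))
    for n in ("plate_center","stage_plate","rack","corner","ledge","fence","objective","stain_bottle"):
        if c=="top" or n in("plate_center","corner"):
            print(c,n,[(np.round(r['at'],4),round(r['score'],2)) for r in tip_of(c,n)[:2]])
print(viewer.camera_info("wrist"))
print(env.sense()['t'])
E
```

```text
pics
0.0 [ 0.2568762  -0.59643797  0.21363794] [[-9.18430149e-01 -8.44738594e-04  3.95582289e-01]
 [-3.95583163e-01  1.58717393e-03 -9.18428790e-01]
 [ 1.47974347e-04 -9.99998384e-01 -1.79187276e-03]] [ 0.12145622 -0.75513581  0.92604423] 0.09166454148089317
{'intrinsics': array([[421.09986109,   0.        , 275.99264438],
       [  0.        , 421.09986109, 204.35968309],
       [  0.        ,   0.        ,   1.        ]]), 'eye': array([ 0.90501373, -0.37407125,  0.5556398 ]), 'rotation': array([[ 0.81676175, -0.39570497,  0.41990216],
       [ 0.57691169,  0.57088339, -0.58417896],
       [-0.00855264,  0.71938149,  0.69456254]])}
scene plate_center [(array([0.4645, 0.2139, 0.0672]), 0.58)]
scene corner [(array([ 0.5337, -0.1235,  0.0166]), 0.77)]
{'intrinsics': array([[452.29384688,   0.        , 278.04564154],
       [  0.        , 452.29384688, 215.54372663],
       [  0.        ,   0.        ,   1.        ]]), 'eye': array([0.57645904, 0.02583161, 1.01224126]), 'rotation': array([[ 0.00410052,  0.99899015, -0.04474229],
       [-0.99949923,  0.00269052, -0.03152847],
       [-
[... 285 characters left out ...]
fence []
top objective [(array([0.4689, 0.0105, 0.0021]), 0.45), (array([ 0.5319, -0.1306,  0.0215]), 0.31)]
top stain_bottle [(array([ 0.672 , -0.0023,  0.003 ]), 0.71)]
{'intrinsics': array([[297.56855877,   0.        , 279.73448956],
       [  0.        , 297.56855877, 208.06359238],
       [  0.        ,   0.        ,   1.        ]]), 'T_tool_cam': array([[-9.41613321e-04, -9.69858859e-01, -2.43665565e-01,
        -6.93904200e-02],
       [ 3.53855382e-04,  2.43665334e-01, -9.69859309e-01,
        -1.69518511e-01],
       [ 9.99999494e-01, -9.99454816e-04,  1.13751252e-04,
         8.26875393e-04],
       [ 0.00000000e+00,  0.00000000e+00,  0.00000000e+00,
         1.00000000e+00]])}
0.6
```

View pics/scene0.png

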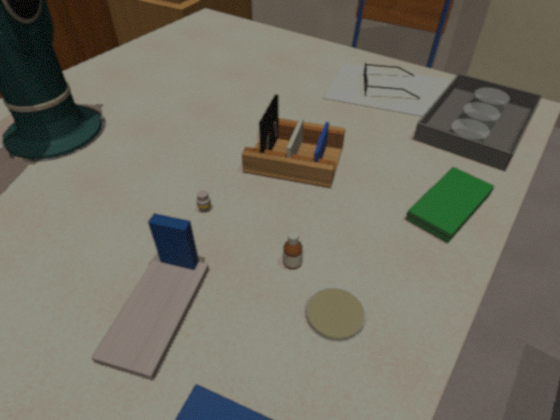

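View pics/top0.png

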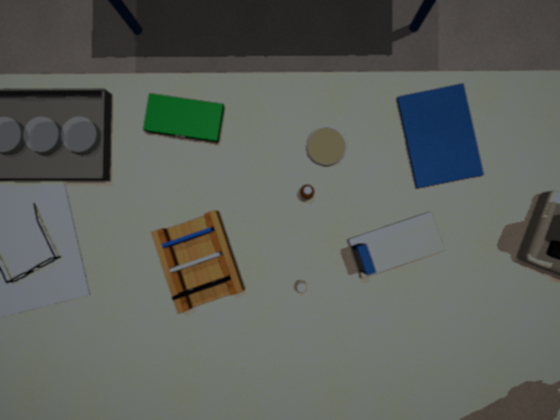

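The top view shows the black plate in the groove nearest the robot, from about (172,296) to (229,280). The fence is at (365,258), with the base running right to (440,235). The bottle (307,192) and the objective (301,287) stand between rack and square. Next I'll fit the geometry from depth.

```bash
cat > geo.py <<'E'
import numpy as np
def cloud(d,ci):
    K=ci['intrinsics'];v,u=np.mgrid[:d.shape[0],:d.shape[1]]
    x=(u-K[0,2])/K[0,0]*d; y=(v-K[1,2])/K[1,1]*d
    c=np.stack([x,-y,-d],-1)
    return c@ci['rotation'].T+ci['eye']
E
python3 - <<'E'
from station import viewer
import numpy as np,cv2
from geo import cloud
z=np.load('pics/top0.npz');p,d=z['p'].astype(int),z['d'];W=cloud(d,viewer.camera_info('top'))
print('table z',np.median(W[300:400,250:400,2]), 'base z',np.median(W[238:250,395:420,2]))
def rect(m,n):
    ys,xs=np.nonzero(m); P=W[m]
    r=cv2.minAreaRect((P[:,:2]*1000).astype(np.float32))
    print(n,len(P),'c',np.round(r[0],1),'size',np.round(r[1],1),'ang',round(r[2],2),'z',np.round(np.percentile(P[:,2],[5,50,95]),4))
    c=np.cov(P[:,:2].T);w,v=np.linalg.eigh(c);print('  mean',P[:,:2].mean(0).round(4),'axis deg',np.degrees(np.arctan2(v[1,1],v[0,1])).round(2),np.sqrt(w).round(4)*np.sqrt(12))
    return r
vv,uu=np.mgrid[:420,:560]
R=lambda a,b,c,e:(uu>a)&(uu<b)&(vv>c)&(vv<e)
m=R(165,240,270,305)&(W[...,2]>.09);rect(m,'plate top')
m=R(345,385,235,285)&(W[...,2]>.105);rect(m,'fence top')
b=R(345,450,205,280)&(W[...,2]>.012)&(W[...,2]<.03);rect(b,'base')
m=R(145,250,205,320)&(W[...,2]>.04)&(W[...,2]<.056);rect(m,'rack top')
for n,a in(('obj',(292,312,278,296)),('bottle',(297,317,182,204))):
    m=R(*a)&(W[...,2]>.015);rect(m,n)
# coloured picture crops
big=cv2.resize(z['p'][195:325,140:460][:,:,::-1],None,fx=2.5,fy=2.5,interpolation=cv2.INTER_CUBIC);cv2.imwrite('pics/topcrop.png',cv2.convertScaleAbs(big,alpha=2))
s=np.load('pics/scene0.npz');WS=cloud(s['d'],viewer.camera_info('scene'))
big=cv2.resize(s['p'][90:190,230:360][:,:,::-1],None,fx=6,fy=6,interpolation=cv2.INTER_CUBIC);cv2.imwrite('pics/scenecrop.png',cv2.convertScaleAbs(big,alpha=1.5))
W=WS
m=R(140,210,210,275)&(W[...,2]>.108)&(W[...,2]<.12);rect(m,'fence top scene')
m=R(90,215,210,380)&(W[...,2]>.012)&(W[...,2]<.03);rect(m,'base scene')
m=R(250,290,90,160)&(W[...,2]>.075);rect(m,'plate scene')
m=R(150,200,210,270)&(W[...,2]>.04)&(W[...,2]<.108);P=W[m]
c=P.mean(0);u_,s_,vt=np.linalg.svd(P-c,full_matrices=0);print('fence face',c,vt[2],s_/len(P)**.5)
E
```

```text
table z 0.00014474743340087137 base z 0.02006591897686083
plate top 270 c [505.9 140.7] size [ 21.6 268.9] ang 26.97 z [0.103  0.1151 0.1194]
  mean [0.4755 0.2021] axis deg 116.34 [0.01905256 0.19260405]
fence top 338 c [559.  -65.6] size [178.6  52.3] ang 62.88 z [0.111  0.1152 0.1182]
  mean [ 0.5326 -0.1165] axis deg 58.62 [0.04572614 0.09145228]
base 3177 c [ 559.2 -201.2] size [ 90.5 190.6] ang 18.89 z [0.017  0.0201 0.023 ]
  mean [ 0.564  -0.2116] axis deg 106.07 [0.0921451 0.1704338]
rack top 2107 c [521.6 230.2] size [185.2 149.3] ang 19.33 z [0.0443 0.0481 0.0511]
  mean [0.5229 0.2286] axis deg 103.95 [0.18602226 0.21061738]
obj 123 c [468.1   5.6] size [24.  25.5] ang 88.56 z [0.0236 0.0385 0.0424]
  mean [0.4688 0.0061] axis deg 46.41 [0.02251666 0.02320948]
bottle 190 c [630.8   1. ] size [ 31.1 115.4] ang 80.57 z [0.0293 0.0474 0.0718]
  mean [ 0.6701 -0.0054] axis deg 161.53 [0.02771281 0.0374123 ]
fence top scene 535 c [ 530.2 -121.3] size [61.1 22.4] ang 18.84 z [0.1094 0.1149 0.1165]
  mean [ 0.5326 -0.1228] axis deg -160.33 [0.02217025 0.06235383]
base scene 7088 c [ 558.2 -201.7] size [ 91.3 190.3] ang 19.15 z [0.0181 0.0202 0.022 ]
  mean [ 0.5655 -0.215 ] axis deg 107.93 [0.09283792 0.18151892]
plate scene 477 c [662.8 -64.6] size [ 36.9 785.2] ang 35.36 z [0.0783 0.1037 0.1162]
  mean [0.483  0.1895] axis deg 125.27 [0.03671948 0.39178989]
fence face [ 0.53834943 -0.1268797   0.07511605] [-0.43464055  0.90060094  0.00235499] [0.0196183  0.01896408 0.00377291]
```

Both fits agree. The square's x axis is at about 19.0° with its corner near (0.534, -0.1305). The rack is at about 19.3° with its centre at (0.5216, 0.230), so the plate centre is near (0.470, 0.212). I'll hover there and refine with the wrist camera.

```bash
cat >> geo.py <<'E'
def Rt(deg):
    a=np.radians(deg); z=np.array([np.cos(a),np.sin(a),0]); y=np.array([0,0,-1.]); x=np.cross(y,z)
    return np.stack([x,y,z],1)
def wcloud(d,ci,pos,rot):
    K=ci['intrinsics'];v,u=np.mgrid[:d.shape[0],:d.shape[1]]
    c=np.stack([(u-K[0,2])/K[0,0]*d,-(v-K[1,2])/K[1,1]*d,-d],-1)
    T=ci['T_tool_cam']; c=c@T[:3,:3].T+T[:3,3]
    return c@np.asarray(rot).T+np.asarray(pos)
E
python3 - <<'E'
from station import env,viewer,effector,solver
import numpy as np,cv2
from geo import *
print(env.sense()['joint_positions'], solver.inverse_kinematics(np.array([.47,.212,.22]),Rt(19.3)), solver.inverse_kinematics(np.array([.552,-.18,.1]),Rt(19.)))
env.reach(np.array([.47,.212,.22]),Rt(19.3))
s=env.sense();print(s['t'],s['ee_pos'],s['wrist_force'],s['joint_positions'])
p,d=viewer.read_camera('wrist');np.savez('pics/w1.npz',p=p,d=d,pos=s['ee_pos'],rot=s['tcp_rot'])
cv2.imwrite('pics/w1.png',p[:,:,::-1])
W=wcloud(d,viewer.camera_info('wrist'),s['ee_pos'],s['tcp_rot'])
ax=np.array([np.cos(np.radians(19.3)),np.sin(np.radians(19.3))]);ay=np.array([-ax[1],ax[0]])
o=np.array([.47,.212])
X=(W[...,:2]-o)@ax;Y=(W[...,:2]-o)@ay
m=(abs(X)<.03)&(abs(Y)<.08)&(W[...,2]>.1)&(W[...,2]<.13)
print(m.sum(),'X pct',np.percentile(X[m],[2,10,50,90,98]),'Y',np.percentile(Y[m],[1,50,99]),'z',np.percentile(W[m][:,2],[5,50,95]))
m2=m&(W[...,2]>.11)
print('slope deg',np.degrees(np.polyfit(Y[m2],X[m2],1)[0]),X[m2].mean())
r=cv2.minAreaRect((np.stack([X[m2],Y[m2]],1)*1000).astype(np.float32));print(r)
E
```

```text
[ 1.12098189  0.46746845 -0.01162626  1.6027265   0.00602087  1.0713687
 -0.05633262] [ 0.38910949  0.47969649 -1.11674415  1.87347376  0.48529103  1.09543925
 -0.57869355] [ 0.64867319  0.55841892 -0.51111935  1.83850432  0.35664009  0.8365762
  0.29169193]
3.5417 [0.47047913 0.2111629  0.21982907] [-0.17380353 -0.69945084  0.08767917] [ 0.38996511  0.47987965 -1.11576402  1.87326809  0.4853835   1.0954851
 -0.57867459]
902 X pct [-0.00321192 -0.00286829  0.00068167  0.00357201  0.00364287] Y [-0.05313958  0.00348718  0.05455955] z [0.11336776 0.11446644 0.11565054]
slope deg 0.09861955096744904 0.00029252948166439416
((0.26668667793273926, 0.7381515502929688), (109.35913848876953, 6.975496292114258), 89.913818359375)
```

View pics/w1.png

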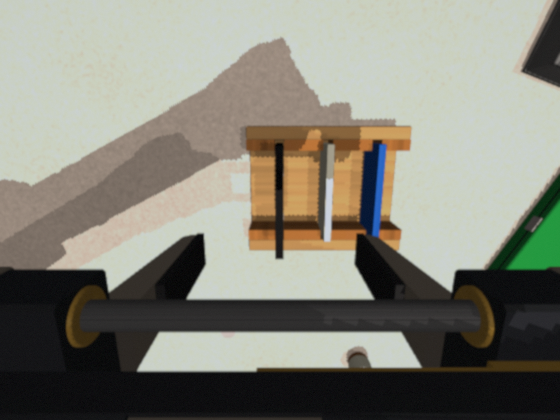

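The wrist view shows the black plate at column 280, rows 143–258. It is clear of the white plate (328) and the blue one (378). The fit puts the plate at (0.470, 0.2128) and about 19.2°, matching the top view. I'll descend, grasp and lift.

```bash
cat >> geo.py <<'E'
from station import env
def go(p,R,rate=.15,n=2,tol=.0004):
    """line to p, then correct the steady-state offset"""
    p=np.array(p,float); cmd=p.copy(); env.movel(cmd,R,rate)
    for _ in range(n):
        env.pause(.1)
        e=p-env.sense()['ee_pos']
        if np.linalg.norm(e)<tol: break
        cmd=cmd+e; env.movel(cmd,R,.05)
    return cmd
def st(l=''):
    s=env.sense();print(l,'t',round(s['t'],2),'p',np.round(s['ee_pos'],4),'F',np.round(s['wrist_force'],1),'M',np.round(s['moment'],2),'w',round(s['gripper_width'],4), 'jaw',np.degrees(np.arctan2(s['tcp_rot'][1,2],s['tcp_rot'][0,2])).round(2),'tilt',np.degrees(s['tcp_rot'][:2,1]).round(2));return s
E
python3 - <<'E'
from geo import *
from station import effector
R=Rt(19.2)
env.movel(np.array([.470,.2128,.14]),R,.15)
c=go([.470,.2128,.078],R,.08); s=st('down')
print(c)
effector.grasp(55); env.pause(.2); s=st('grasped')
E
```

```text
down t 5.9 p [0.47   0.2129 0.0779] F [-0.3  0.3 -0.6] M [-0.06 -0.12  0.01] w 0.0918 jaw 19.2 tilt [0. 0.]
[0.46989837 0.21284146 0.077871  ]
grasped t 7.33 p [0.4699 0.2128 0.0778] F [-0.7  0.3 -0. ] M [-0.03 -0.13 -0.04] w 0.0077 jaw 19.2 tilt [-0.01 -0.  ]
```

Run:
```python
from geo import *
from station import viewer
import cv2
R=Rt(19.2)
env.movel(np.array([.4699,.2128,.10]),R,.06); st('up1')
env.movel(np.array([.4699,.2128,.225]),R,.15); st('up2')
th=np.radians(19.0);ex=np.array([np.cos(th),np.sin(th)]);ey=np.array([-ex[1],ex[0]])
corner=np.array([.534,-.1306])
P=corner-.080*ey
R2=Rt(19.0)
env.movel(np.array([*P,.225]),R2,.2); s=st('over')
p,d=viewer.read_camera('wrist');np.savez('pics/w2.npz',p=p,d=d,pos=s['ee_pos'],rot=s['tcp_rot']);cv2.imwrite('pics/w2.png',p[:,:,::-1])
p,d=viewer.read_camera('scene');np.savez('pics/s2.npz',p=p,d=d);cv2.imwrite('pics/s2.png',p[:,:,::-1])
```

```text
up1 t 7.85 p [0.4702 0.2127 0.1003] F [-0.5  0.1 -1.5] M [ 0.01 -0.08  0.05] w 0.0076 jaw 19.19 tilt [0.05 0.  ]
up2 t 8.83 p [0.4694 0.2123 0.2241] F [-0.2  0.3 -2.9] M [-0.04 -0.09 -0.03] w 0.0075 jaw 19.19 tilt [-0.08 -0.04]
over t 11.12 p [ 0.5601 -0.2052  0.2252] F [-0.5  0.3 -1.6] M [-0.05 -0.08 -0.03] w 0.0076 jaw 19.09 tilt [0. 0.]
```

View pics/w2.png

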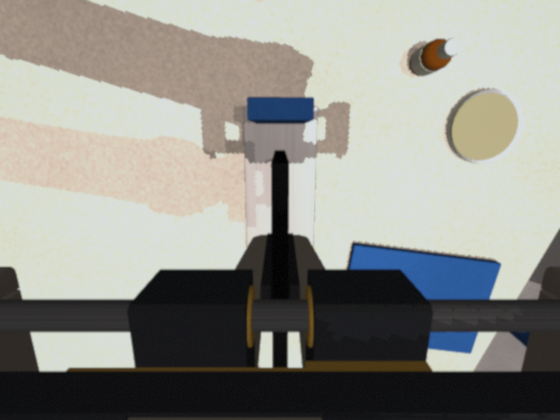

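View pics/s2.png

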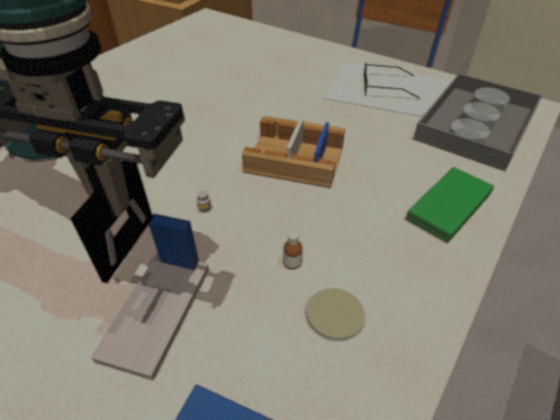

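The plate is held clear above the base. In the wrist view the fence is at (280,109), square to the plate at column 280. The other plates have not moved. I'll refine the fence and plate poses from wrist depth.

Run:
```python
from geo import *
from station import viewer
import cv2
z=np.load('pics/w2.npz');W=wcloud(z['d'],viewer.camera_info('wrist'),z['pos'],z['rot']);pos=z['pos']
vv,uu=np.mgrid[:420,:560]
m=(vv>90)&(vv<130)&(uu>235)&(uu<325)&(W[...,2]>.108)&(W[...,2]<.122)
r=cv2.minAreaRect((W[m][:,:2]*1000).astype(np.float32));print('fence top',r,W[m][:,2].mean())
th=np.radians(19);ex=np.array([np.cos(th),np.sin(th)]);ey=np.array([-ex[1],ex[0]])
print('corner est',np.array(r[0])-10*ey)
L=(W[...,:2]-pos[:2]);X=L@ex;Y=L@ey
m=(abs(X)<.012)&(Y>.01)&(Y<.07)&(W[...,2]>.24)&(W[...,2]<.275)&(vv<235)
print('plate top edge',m.sum(),'Ymax',np.percentile(Y[m],[2,98,100]),'Xmean',X[m].mean(),'slope z/Y deg',np.degrees(np.polyfit(Y[m],W[...,2][m],1)[0]),'yaw',np.degrees(np.polyfit(Y[m],X[m],1)[0]),'z',np.median(W[m][:,2])-pos[2])
m=(vv>115)&(vv<250)&(W[...,2]>.012)&(W[...,2]<.03)
r=cv2.minAreaRect((W[m][:,:2]*1000).astype(np.float32));print('base',r)
# scene: plate side face
s=np.load('pics/s2.npz');W=cloud(s['d'],viewer.camera_info('scene'))
L=(W[...,:2]-pos[:2]);X=L@ex;Y=L@ey
m=(abs(X)<.015)&(abs(Y)<.07)&(W[...,2]>.14)&(W[...,2]<.21)
print('plate scene',m.sum(),'Y',np.percentile(Y[m],[1,99]),'z',np.percentile(W[m][:,2],[1,99]))
Q=np.stack([Y[m],W[m][:,2]],1)*1000
print(cv2.minAreaRect(Q.astype(np.float32)))
```

```text
fence top ((532.419921875, -120.9625244140625), (59.77528381347656, 19.02838897705078), 19.16978645324707) 0.11449418120044523
corner est [ 535.67560342 -130.41771017]
plate top edge 1318 Ymax [0.02220568 0.05475037 0.05484769] Xmean 0.0008995605396731673 slope z/Y deg -3.889551000352915 yaw 0.2724040547825831 z 0.03653844737073389
base ((682.1590576171875, -162.10693359375), (347.2374572753906, 174.6371612548828), 19.223939895629883)
plate scene 2232 Y [-0.05521401  0.05382603] z [0.15809992 0.20951113]
((0.08394241333007812, 183.31590270996094), (111.68737030029297, 53.30881118774414), 0.017535829916596413)
```

Run:
```python
from geo import *
from station import viewer
z=np.load('pics/w2.npz');W=wcloud(z['d'],viewer.camera_info('wrist'),z['pos'],z['rot']);pos=z['pos']
th=np.radians(19);ex=np.array([np.cos(th),np.sin(th)]);ey=np.array([-ex[1],ex[0]])
vv,uu=np.mgrid[:420,:560]
def bins(W,m,f,ylo,yhi):
    Y=((W[...,:2]-pos[:2])@ey)[m];Z=W[...,2][m];o=[]
    for a in np.arange(ylo,yhi,.005):
        k=(Y>=a)&(Y<a+.005)
        if k.sum()>4:o.append((a+.0025,f(Z[k]),k.sum()))
    o=np.array(o);print(np.round(o*1000,1)[:,:2].tolist());print('deg',np.degrees(np.arctan(np.polyfit(o[:,0],o[:,1],1)[0])))
X=(W[...,:2]-pos[:2])@ex
bins(W,(abs(X)<.004)&(vv<260)&(W[...,2]>.22),np.median,.015,.06)
s=np.load('pics/s2.npz');W=cloud(s['d'],viewer.camera_info('scene'))
X=(W[...,:2]-pos[:2])@ex
bins(W,(abs(X)<.012)&(W[...,2]>.135)&(W[...,2]<.21),lambda q:np.percentile(q,1),-.055,.055)
```

```text
[[17.5, 261.7], [22.5, 261.8], [27.5, 261.8], [32.5, 261.8], [37.5, 261.7], [42.5, 261.8], [47.5, 261.7], [52.5, 261.3]]
deg -0.42143565024468427
[[-52.5, 158.6], [-47.5, 158.2], [-42.5, 158.6], [-37.5, 158.4], [-32.5, 158.3], [-27.5, 158.9], [-22.5, 158.0], [-17.5, 158.0], [-12.5, 159.0], [-7.5, 157.5], [-2.5, 158.8], [2.5, 157.7], [7.5, 157.8], [12.5, 158.9], [17.5, 157.6], [22.5, 159.0], [27.5, 158.3], [32.5, 158.4], [37.5, 158.4], [42.5, 159.6], [47.5, 158.1], [52.5, 158.7]]
deg 0.11117490268946524
```

The plate is level in the grip (top edge flat from 15 to 50 mm, bottom edge at 0.1°), with its bottom 68 mm below the TCP. Next I'll make a guarded descent and approach.

```bash
cat >> geo.py <<'E'
th=np.radians(19.07);ex=np.array([np.cos(th),np.sin(th)]);ey=np.array([-ex[1],ex[0]])
corner=np.array([.5348,-.1305]);RS=Rt(19.07)
def w(x,y,z): return np.array([*(corner+x*ex+y*ey),z])
def loc(s=None):
    s=s or env.sense(); F=s['wrist_force'];L=s['ee_pos'][:2]-corner;M=s['moment']
    return np.array([L@ex,L@ey,s['ee_pos'][2]])*1000,np.array([F[:2]@ex,F[:2]@ey,F[2]]),M
def pl(l=''):
    a,b,M=loc();print(l,'t',round(env.sense()['t'],2),'xyz mm',a.round(2),'F',b.round(1),'Mx',round(float(M[:2]@ex),2),'Mz',round(float(M[2]),2));return a,b
E
python3 - <<'E'
from geo import *
go(w(0,-.063,.225),RS,.15,1)
env.movel(w(0,-.063,.096),RS,.15); env.pause(.2)
a,b0=pl('above'); np.save('F0.npy',b0)
z=.0915
while z>.084:
    env.movel(w(0,-.063,z),RS,.03); a,b=pl(f'{z:.4f}')
    if b[2]-b0[2]>4: break
    z-=.0007
E
```

```text
above t 13.04 xyz mm [  0.41 -63.4   96.9 ] F [-0.5  0.6 -2.2] Mx -0.04 Mz 0.02
0.0915 t 13.34 xyz mm [ -0.2  -62.94  91.27] F [-0.6  0.5 -2.4] Mx 0.01 Mz 0.01
0.0908 t 13.59 xyz mm [  0.   -62.97  90.75] F [-0.1 -0.5 -1.7] Mx -0.08 Mz 0.03
0.0901 t 13.84 xyz mm [ 2.000e-02 -6.298e+01  9.007e+01] F [ 0.1  0.1 -2.2] Mx -0.1 Mz 0.06
0.0894 t 14.09 xyz mm [-2.000e-02 -6.303e+01  8.937e+01] F [-0.4  0.3 -1.6] Mx -0.06 Mz -0.07
0.0887 t 14.34 xyz mm [-2.000e-02 -6.298e+01  8.865e+01] F [-0.3 -0.5 -2.4] Mx -0.04 Mz 0.02
0.0880 t 14.59 xyz mm [-3.000e-02 -6.299e+01  8.798e+01] F [ 0.3  0.1 -2. ] Mx -0.0 Mz -0.02
0.0873 t 14.84 xyz mm [  0.09 -63.01  87.85] F [-1.9  1.3  4.4] Mx 0.15 Mz 0.07
```

Run:
```python
from geo import *
b0=np.load('F0.npy')
y=-.061
while y<-.046:
    env.movel(w(0,y,.0874),RS,.03); a,b=pl(f'{y*1000:.1f}')
    if b[1]-b0[1]<-8: break
    y+=.001 if y<-.058 else .0006
print(y)
```

```text
-61.0 t 15.09 xyz mm [  0.39 -61.66  87.87] F [-1.1 -1.9  4.8] Mx -0.4 Mz 0.08
-60.0 t 15.34 xyz mm [  0.52 -60.91  87.89] F [-0.  -3.9  5.2] Mx -0.8 Mz -0.01
-59.0 t 15.59 xyz mm [  0.64 -59.74  87.9 ] F [ 0.8 -3.6  4.9] Mx -0.77 Mz -0.0
-58.0 t 15.84 xyz mm [  0.67 -58.62  87.89] F [ 1.  -3.3  5.8] Mx -0.8 Mz -0.05
-57.4 t 16.09 xyz mm [  0.64 -58.06  87.87] F [-0.1 -3.5  6.4] Mx -0.83 Mz -0.0
-56.8 t 16.34 xyz mm [  0.63 -57.49  87.88] F [ 0.6 -3.1  5.6] Mx -0.87 Mz -0.03
-56.2 t 16.59 xyz mm [  0.63 -56.9   87.88] F [-0.9 -4.3  5.9] Mx -0.82 Mz -0.05
-55.6 t 16.84 xyz mm [  0.63 -56.27  87.87] F [-0.2 -3.4  5.5] Mx -0.82 Mz 0.02
-55.0 t 17.09 xyz mm [  0.61 -55.7   87.88] F [ 0.5 -3.5  6.2] Mx -0.83 Mz -0.01
-54.4 t 17.34 xyz mm [  0.61 -55.08  87.87] F [-0.4 -4.2  6. ] Mx -0.86 Mz -0.05
-53.8 t 17.59 xyz mm [  0.6  -54.6   87.89] F [ 0.3 -3.   5.6] Mx -0.93 Mz 0.01
-53.2 t 17.84 xyz mm [  0.58 -54.63  87.91] F [-0.2 -5.2  5.4] Mx -1.11 Mz -0.01
-52.6 t 18.09 xyz mm [  0.56 -54.61  87.92] F [ 0.2 -5.7  5.4] Mx -1.34 Mz -0.01
-52.0 t 18.34 xyz mm [  0.5  -54.61  87.92] F [-0.7 -6.9  4.4] Mx -1.48 Mz -0.05
-51.4 t 18.59 xyz mm [  0.49 -54.58  87.93] F [ 0.4 -9.   4.4] Mx -1.65 Mz -0.01
-0.05139999999999996
```

Run:
```python
from geo import *
from station import viewer
import cv2
for y,z in((-.0505,.0868),(-.049,.0862),(-.0475,.0857),(-.046,.0852)):
    env.movel(w(0,y,z),RS,.03); pl(f'{y*1000:.1f} {z*1000:.1f}')
env.pause(.3);pl('hold');s=st('st')
print(s['tcp_rot'].round(4).tolist())
p,d=viewer.read_camera('scene');np.savez('pics/s3.npz',p=p,d=d);cv2.imwrite('pics/s3.png',cv2.resize(p[130:400,30:310][:,:,::-1],None,fx=2.2,fy=2.2,interpolation=cv2.INTER_CUBIC))
p,d=viewer.read_camera('wrist');np.savez('pics/w3.npz',p=p,d=d,pos=s['ee_pos'],rot=s['tcp_rot']);cv2.imwrite('pics/w3.png',p[:,:,::-1])
```

```text
-50.5 86.8 t 18.84 xyz mm [  0.51 -54.61  87.93] F [ -0.3 -10.7   8.1] Mx -1.76 Mz 0.06
-49.0 86.2 t 19.09 xyz mm [  0.52 -54.62  87.92] F [ -0.3 -13.3  11.5] Mx -2.19 Mz 0.08
-47.5 85.7 t 19.34 xyz mm [  0.5  -54.56  87.87] F [ -2.1 -15.7  12.9] Mx -2.75 Mz 0.09
-46.0 85.2 t 19.59 xyz mm [  0.47 -54.53  87.82] F [ -2.2 -17.5  15.1] Mx -3.35 Mz 0.09
hold t 19.89 xyz mm [  0.48 -54.55  87.85] F [ -1.5 -17.   16.2] Mx -3.31 Mz 0.06
st t 19.89 p [ 0.5531 -0.1819  0.0878] F [  4.1 -16.5  16.2] M [-3.31 -0.54  0.06] w 0.0074 jaw 18.78 tilt [ 0.36 -0.61]
[[0.3219, 0.0063, 0.9468], [-0.9467, -0.0106, 0.3219], [0.0121, -0.9999, 0.0026]]
```

View pics/s3.png

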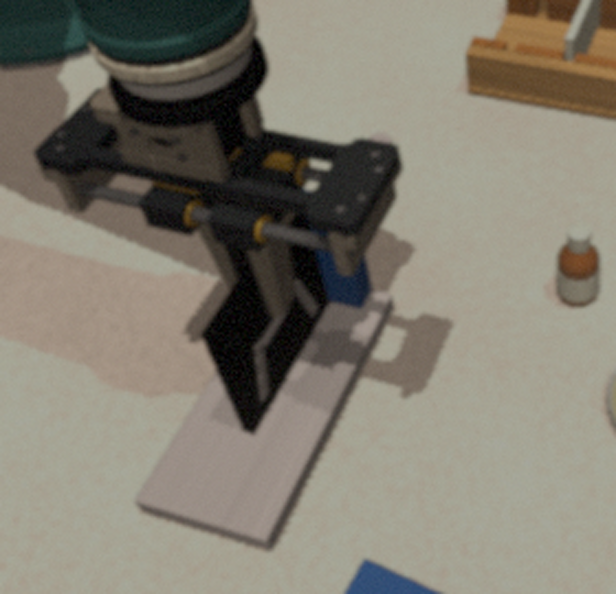

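View pics/w3.png

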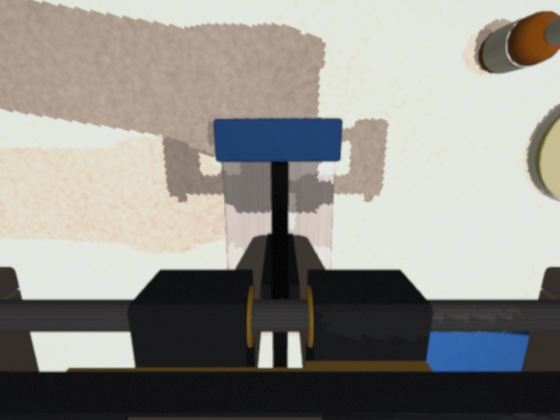

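The wrist view shows the plate's end against the fence near mid-width: plate at column 280, fence from 215 to 341. The scene view shows it standing on the base. The gripper has yielded about 0.7° in pitch and 0.3° in yaw under load, so I'll trim the commanded orientation and measure the plate's own tilt.

```bash
cat >> geo.py <<'E'
def topedge(npz):
    from station import viewer
    z=np.load(npz);vv,uu=np.mgrid[:420,:560]
    W=wcloud(z['d'],viewer.camera_info('wrist'),z['pos'],z['rot'])
    L=W-z['pos'];X=L[...,:2]@ex;Y=L[...,:2]@ey;Z=L[...,2]
    m=(abs(X)<.004)&(Y>.017)&(Y<.05)&(Z>.03)&(Z<.045)&(vv<260)
    e=np.polyfit(Y[m],Z[m],1)
    m2=(vv>100)&(vv<175)&(uu>205)&(uu<350)&(abs(W[...,2]-.1145)<.005)&(Y>.056)
    f=np.polyfit(Y[m2],W[...,2][m2],1) if m2.sum()>50 else [np.nan]
    e2=np.polyfit(Y[m],X[m],1)
    import cv2
    r=cv2.minAreaRect((np.stack([X[m2],Y[m2]],1)*1000).astype(np.float32)) if m2.sum()>50 else None
    print(npz,'plate top slope deg',np.degrees(e[0]).round(2),'yaw',np.degrees(e2[0]).round(2),'Xmean',X[m].mean()*1000,'fence rect rel TCP',r)
E
python3 - <<'E'
from geo import *
from station import viewer
import cv2
topedge('pics/w2.npz');topedge('pics/w3.npz')
Rc=RS.copy()
for k in range(4):
    s=env.sense();E=RS@np.array(s['tcp_rot']).T
    v,_=cv2.Rodrigues(E);v=v.ravel();print('err deg',np.degrees(v).round(2), 'about ex',np.degrees(v[:2]@ex).round(2))
    if np.linalg.norm(v)<.0015:break
    Rc=cv2.Rodrigues(v*.9)[0]@Rc
    env.movel(w(0,-.046,.0852),Rc,.03);env.pause(.15);pl()
np.save('Rc.npy',Rc)
s=env.sense()
p,d=viewer.read_camera('wrist');np.savez('pics/w4.npz',p=p,d=d,pos=s['ee_pos'],rot=s['tcp_rot']);topedge('pics/w4.npz')
p,d=viewer.read_camera('scene');np.savez('pics/s4.npz',p=p,d=d);st()
E
```

```text
pics/w2.npz plate top slope deg 0.01 yaw 0.51 Xmean 0.43728844813959983 fence rect rel TCP ((1.4059066772460938, 87.41087341308594), (59.775325775146484, 16.4765625), 0.09912868589162827)
pics/w3.npz plate top slope deg 0.02 yaw 0.27 Xmean 0.42303812282195685 fence rect rel TCP ((0.2666645050048828, 65.19625091552734), (18.36599349975586, 60.07139587402344), 89.7968978881836)
err deg [0.6  0.37 0.29] about ex 0.69
 t 20.39 xyz mm [  0.7  -54.31  87.78] F [ -1.9 -15.6  14.6] Mx -4.12 Mz -0.08
err deg [ 0.08  0.06 -0.02] about ex 0.1
 t 20.79 xyz mm [  0.67 -54.28  87.75] F [ -1.9 -15.6  13.5] Mx -4.3 Mz -0.08
err deg [ 0.02  0.01 -0.02] about ex 0.02
pics/w4.npz plate top slope deg -0.06 yaw 0.65 Xmean 0.4406525354547481 fence rect rel TCP ((0.03930854797363281, 65.11994934082031), (60.15293502807617, 17.967988967895508), 0.0673208087682724)
 t 20.89 p [ 0.5532 -0.1816  0.0878] F [  3.4 -15.9  13.6] M [-4.24 -1.05 -0.05] w 0.0074 jaw 19.09 tilt [ 0.01 -0.02]
```

Run:
```python
from geo import *
from station import viewer
import cv2
Rc=np.load('Rc.npy')
Rh=cv2.Rodrigues(-np.radians(.3)*np.array([*ex,0]))[0]@Rc
env.movel(w(0,-.045,.0850),Rh,.03);env.pause(.3);pl('a');s=st()
np.save('Rh.npy',Rh)
ims=[]
for k in range(4):
    s=env.sense();p,d=viewer.read_camera('wrist');np.savez(f'pics/w5{k}.npz',p=p,d=d,pos=s['ee_pos'],rot=s['tcp_rot']);topedge(f'pics/w5{k}.npz');ims.append(p.astype(float))
I=np.mean(ims,0);cv2.imwrite('pics/w5.png',I[100:260,190:370,::-1].repeat(4,0).repeat(4,1).astype(np.uint8))
np.save('pics/w5mean.npy',I)
ci=viewer.camera_info('wrist');K=ci['intrinsics'];T=ci['T_tool_cam'];R=np.array(s['tcp_rot'])
def proj(u,v,z):
    r=np.stack([(u-K[0,2])/K[0,0],-(v-K[1,2])/K[1,1],-np.ones_like(u)],-1)
    r=r@T[:3,:3].T@R.T;o=R@T[:3,3]+s['ee_pos'];k=(z-o[2])/r[:,2];P=o+r*k[:,None]
    L=P[:,:2]-corner;return L@ex*1000,L@ey*1000
b=I[...,0]  # red: plate dark, base light; fence dark
g=I.sum(2)
# fence front edge: blue excess
bl=I[...,2]-I[...,0]
us,vs=[],[]
for c in list(range(222,266))+list(range(296,336)):
    col=bl[145:175,c];hi=col[:8].mean();lo=col[-6:].mean();t=(hi+lo)/2
    k=np.nonzero((col[:-1]>=t)&(col[1:]<t))[0]
    if len(k):us.append(c);vs.append(145+k[-1]+(col[k[-1]]-t)/(col[k[-1]]-col[k[-1]+1]))
x,y=proj(np.array(us,float),np.array(vs),.115);f=np.polyfit(x,y,1);print('fence face yaw',np.degrees(f[0]).round(2),'y0',f[1].round(2),'res',(y-np.polyval(f,x)).std().round(2),'vs range',min(vs),max(vs))
for side in(-1,1):
    us,vs=[],[]
    for r in range(172,232):
        row=g[r];seg=row[280:300] if side>0 else row[280:260:-1]
        lo=seg[:3].mean();hi=seg[-6:].mean()
        t=(lo+hi)/2;k=np.nonzero((seg[:-1]<t)&(seg[1:]>=t))[0]
        if len(k) and hi-lo>60:vs.append(r);us.append(280+side*(k[0]+(t-seg[k[0]])/(seg[k[0]+1]-seg[k[0]])))
    if len(us)<10:print('few');continue
    x,y=proj(np.array(us),np.array(vs,float),.125);f=np.polyfit(y,x,1);r=x-np.polyval(f,y);k=abs(r)<.4;f=np.polyfit(y[k],x[k],1);print('plate side',side,'yaw(deg, -dx/dy)',-np.degrees(f[0]).round(2),'x at end',np.polyval(f,0).round(2),'res',r.std().round(2),len(us))
```

```text
a t 21.44 xyz mm [  0.72 -54.41  87.75] F [ -2.4 -18.4  14. ] Mx -4.09 Mz 0.09
 t 21.44 p [ 0.5533 -0.1817  0.0877] F [  3.7 -18.2  14. ] M [-4.   -0.96  0.09] w 0.0078 jaw 19.02 tilt [ 0.14 -0.34]
pics/w50.npz plate top slope deg 0.12 yaw 0.53 Xmean 0.42768098595550896 fence rect rel TCP ((0.07912063598632812, 65.11680603027344), (18.254789352416992, 60.126651763916016), 89.9703140258789)
pics/w51.npz plate top slope deg -0.0 yaw 0.51 Xmean 0.4262407332433311 fence rect rel TCP ((-0.033290863037109375, 65.11980438232422), (18.236770629882812, 60.36853790283203), 89.99710083007812)
pics/w52.npz plate top slope deg 0.13 yaw 0.59 Xmean 0.41664951956005325 fence rect rel TCP ((0.10002899169921875, 65.11429595947266), (60.33316421508789, 18.229597091674805), 0.0037383988965302706)
pics/w53.npz plate top slope deg -0.05 yaw 0.51 Xmean 0.4231905966001039 fence rect rel TCP ((0.01204681396484375, 65.12305450439453), (60.147666931152344, 18.24286651611328), 0.01185553427785635)
fence face yaw 0.16 y0 0.93 res 0.05 vs range 160.07241100323625 160.6413590604027
plate side -1 yaw(deg, -dx/dy) 0.29 x at end -2.1 res 0.05 60
plate side 1 yaw(deg, -dx/dy) -0.39 x at end 5.65 res 0.03 60
```

View pics/w5.png

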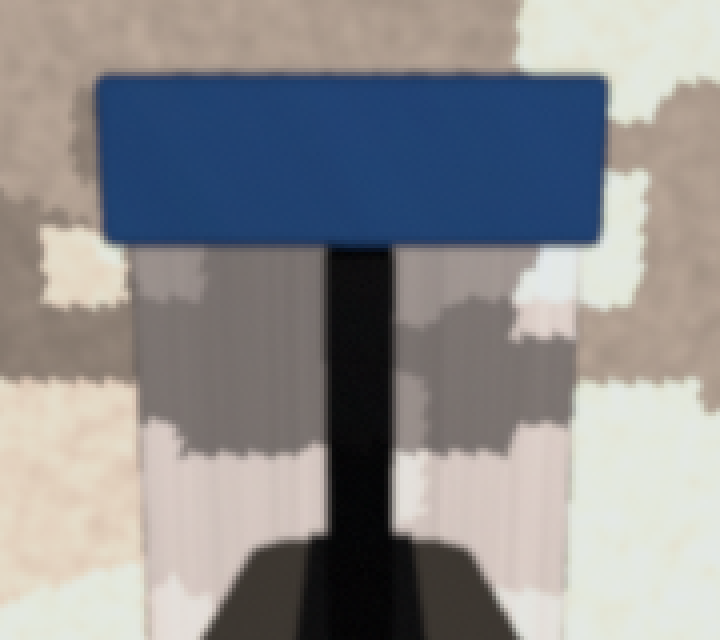

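The plate's end lies along the fence face, and its yaw is within about 0.2° of the fence normal. I'll add a little down-force, check the bottom edge in the scene view and confirm it holds steady.

Run:
```python
from geo import *
from station import viewer
import cv2
Rh=np.load('Rh.npy')
env.movel(w(0,-.045,.0842),Rh,.03);env.pause(.5);pl('a');s=st()
D=[];P=[]
for k in range(4):
    p,d=viewer.read_camera('scene');D.append(d);P.append(p.astype(float))
d=np.median(D,0);I=np.mean(P,0);W=cloud(d,viewer.camera_info('scene'))
c=cv2.convertScaleAbs(cv2.resize(I[220:340,90:220,::-1],None,fx=5,fy=5,interpolation=cv2.INTER_CUBIC),alpha=1.6);cv2.imwrite('pics/s6.png',c)
L=W[...,:2]-corner;X=L@ex;Y=L@ey;Z=W[...,2]
m=(X>.002)&(X<.010)&(Y<-.002)&(Y>-.112)&(Z>.03)&(Z<.09);A=np.c_[Y[m],Z[m],np.ones(m.sum())]
q=np.linalg.lstsq(A,X[m],rcond=None)[0];print('plate face: yaw',-np.degrees(q[0]).round(2),'lean',np.degrees(q[1]).round(2),m.sum())
# bottom of plate by brightness: dark pixels projected on plate face plane x=4mm
ci=viewer.camera_info('scene');K=ci['intrinsics'];vv,uu=np.mgrid[:420,:560].astype(float)
r=np.stack([(uu-K[0,2])/K[0,0],-(vv-K[1,2])/K[1,1],-np.ones_like(uu)],-1)@ci['rotation'].T
n=np.array([*ex,0]);o=ci['eye'];x0=q[2]+q[0]*-.055+q[1]*.06
k=(x0-(o-np.array([*corner,0]))@n)/(r@n);Q=o+r*k[...,None];Yp=((Q[...,:2]-corner)@ey)*1000;Zp=Q[...,2]*1000
g=I.sum(2);out=[]
from scipy.interpolate import griddata
ys=np.arange(-104,-6,4.);zs=np.arange(8,40,.5)
mm=(Yp>-120)&(Yp<10)&(Zp>0)&(Zp<60)
G=griddata(np.c_[Yp[mm],Zp[mm]],g[mm],tuple(np.meshgrid(ys,zs,indexing='ij')))
for y,row in zip(ys,G):
    hi=row[:8].mean();lo=row[40:56].mean();t=(hi+lo)/2
    j=np.nonzero((row[:-1]>t)&(row[1:]<=t))[0]
    if len(j):out.append((y,zs[j[-1]]+.5*(row[j[-1]]-t)/(row[j[-1]]-row[j[-1]+1])))
out=np.array(out);print(out.round(1).tolist());print('bottom slope deg',np.degrees(np.polyfit(out[:,0],out[:,1],1)[0]))
```

```text
a t 22.39 xyz mm [  0.74 -54.44  87.73] F [ -3.3 -18.6  20.8] Mx -3.85 Mz 0.02
 t 22.39 p [ 0.5533 -0.1817  0.0877] F [  3.  -18.7  20.8] M [-3.92 -0.43  0.02] w 0.008 jaw 19.01 tilt [ 0.14 -0.38]
plate face: yaw 0.03 lean 0.14 1130
[[-104.0, 21.2], [-100.0, 21.1], [-96.0, 21.1], [-92.0, 20.6], [-88.0, 19.7], [-84.0, 19.8], [-80.0, 20.4], [-76.0, 20.5], [-72.0, 20.8], [-68.0, 20.8], [-64.0, 21.9], [-60.0, 21.6], [-56.0, 21.4], [-52.0, 21.2], [-48.0, 19.3], [-44.0, 19.1], [-40.0, 21.1], [-36.0, 21.4], [-32.0, 20.3], [-28.0, 19.7], [-24.0, 21.5], [-20.0, 20.9], [-16.0, 19.8], [-12.0, 20.1], [-8.0, 21.3]]
bottom slope deg -0.15551578001508645
```

View pics/s6.png

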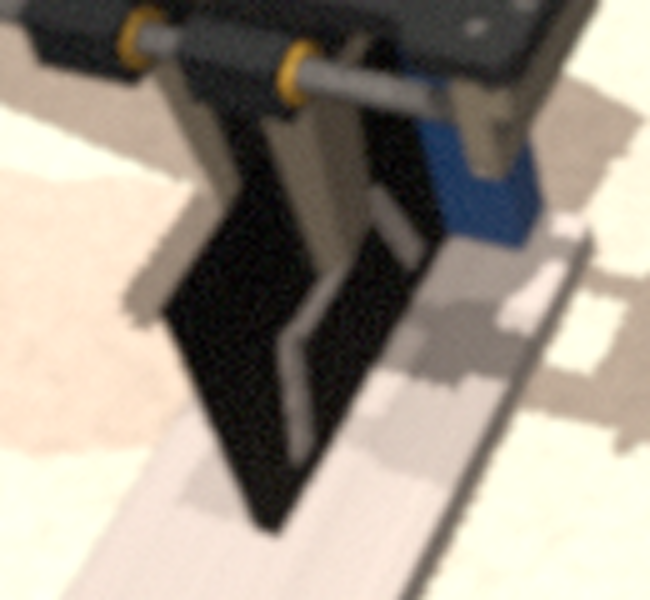

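The bottom edge lies along the base from (270,525) to (430,245), and the end meets the fence. Yaw is 0.03°, lean 0.14° and bottom slope -0.16°, which is within measurement noise, and the push is steady. Handing in.

Run:
```python
from geo import *
from station import workorder
pl('final');print(workorder.finish_job())
```

```text
final t 22.59 xyz mm [  0.76 -54.46  87.77] F [ -4.1 -18.3  20.7] Mx -3.88 Mz 0.09
the job is handed in; nothing more can be done
None
```

I lifted the black stage plate straight out of the rack and stood it on the steel base at mid-fence. It is pressed into the corner and still held with a 55 N grip. I handed the job in at 22.6 s of the 53 s allowed.

**Last checks:**
- **Force:** the press measured about 18 N into the fence and about 21 N onto the base (about 23 N after allowing for the plate's weight). It was steady over the last readings.
- **Position:** the grip is about 1 mm or less from the fence's mid-width.
- **Squareness:** the scene camera gave a yaw of 0.03° to the fence, a sideways lean of 0.14° and a bottom-edge slope of -0.16°. All three are within measurement noise.

**Disagreements and limits:**
- **Yaw:** the wrist camera's line fit put it about 0.2° from the fence normal. A cruder depth fit read about 0.5°, which I attribute to bias.
- **Gripper tilt:** under load the gripper itself leans about 0.4°. The plate's top edge stayed level at about 0.1°, so the plate has apparently turned slightly in the grip and is seated flush.
- **Other items:** the white and blue plates, objective and bottle showed no movement in the pictures. I did not re-measure their positions at the end.

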